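# Clear the flask stand, then press the flask into its sprung ring and hold it

### The arm

A 7-joint arm with a two-finger parallel gripper is mounted at the origin on a cart in front of the work surface, level with it; the furniture and walls round the work are solid. World frame = base frame: x ahead of the robot, y to its left, z up, the work surface at z = 0. Lengths are in m, angles in rad, forces in N, time in s.
With the tool pointing down it reaches from about 0.35 to 0.9 m from the base axis. Payload 8.1 kg.
Tool frame: the origin (TCP) lies between the finger pads; the fingertips stand 17 mm ahead of it and the grasp point (between the pads) lies 2 mm behind it; z points along the fingers, y is the direction in which the jaws open and shut (so a half turn about z gives the same grasp; the last joint's range is limited). The gripper opens to 92 mm and grips with 3 to 60 N. Pads are 19 mm wide; open, the fingers measure 130 mm over their backs; the gripper's body (75 mm by 190 mm) begins 47 mm behind the grasp point.
Start: joints at [1.228, 0.434, 0.025, 1.573, -0.012, 1.134, -0.075], TCP at [0.148, -0.607, 0.244] pointing down, gripper open.
Joint ranges: [-2.62, 2.62], [-0.44, 2.09], [-1.27, 1.32], [0.08, 2.57], [-1.32, 4.46], [0.12, 2], [-2.74, 2.74]. Speed limits (rad/s): [2.22, 2.22, 3.01, 3.01, 3.14, 3.14, 3.14].

### API

Orientations are given as a rotation vector (axis times angle).
In Python, from cell import arm gives the robot as it stands. The module is installed in compiled form; this text tells all that it offers.
- The arm moves only by the shell command python3 -m crank 'ROWS' [FORCE]. ROWS is JSON, a list of rows, each a list of 5 numbers: the opening, from 0 (shut) to 1 (fully open), then the shift along the world's x, y, z normalised to -1 to 1, where 1 is 40 cm, then the turn about the world's z normalised to -1 to 1, where 1 is 60 degrees. In form: [[fingers, tx, ty, tz, twist], ...]. A call has exactly 8 rows; each row shifts and turns the commanded pose from where the row before left it; what a row does not reach is not made up. A row lasts 1/12 s, in which the tool goes at most 41.7 mm and 7.16 degrees, less where a joint would pass 70% of its speed; a pose out of reach is approached as far as the arm can. A call with a number of a shift or a turn outside -1 to 1 is refused whole. A call with a gripper value outside its range is refused whole. The fingers move at their own pace and stop on an object; FORCE is the grip in N (left out, the last holds). Time passes only in rows, so rows that do not move let the fingers close, or fill a call up. It gives the time, the measured TCP pose, the force and the opening at its end, in the units of the state.
- arm.observe(): the state, without advancing time (a new reading comes with each control period).
- arm.get_image(name): name is "side" or "top"; returns the picture (480x640x3 uint8, red, green, blue); there is no depth.
- arm.get_calibration(name): a dict with "intrinsics" (3x3 intrinsics, pixels), "extrinsics" (4x4, takes a point from camera to world coordinates). Camera axes: x right, y down, z forward; pixel columns grow to the right and rows downward; lengths in m; the calibration is good to about 2 mm. A picture is of the moment at which its call begins. get_calibration takes no time and is no camera call.
- arm.sign_off(): hands the job in, once; it reports no verdict.
The state is a dict: "clock": time; "joints": joint angles; "dq": joint speeds; "joint_efforts": joint torques, N m; "position": TCP position; "ee_rot": TCP orientation; "force": force on the tool from outside, world axes, zero at the start; "ft_torque": the same for the moment, N m; "width": opening from 0.0 (shut) to 1.0 (fully open).
Only numpy, scipy, OpenCV 4.12 (cv2) and the standard library are available. Lean on these libraries where they do the work, as an engineer would, in place of code of your own. Each camera call takes 0.05 s, during which the arm holds its last target.

### The job

The flask stand has to be made ready so that a splash shield can be fitted over it. Using the scraper block, not the fingers, wipe the three loose ceramic chips off the stand's base plate onto the bench, and set the scraper down on the bench off the plate. Then take the round-bottomed flask from its cork ring, set it upright in the sprung ring of the stand, press it down until the ring is nearly at the bottom of its travel without ramming it, and finish while still holding it pressed down; leave the bottle, the beaker and the vial where they are.

Things in the scene. Friction and masses are not known exactly. Their poses are not given: they have to be found in the camera images.
- rig: Flask stand, fixed: base plate 210 x 170 x 10 mm (x, y, z). Origin: centre of the plate's underside, on the bench; z up. Its front part, x = -105 to +10 mm, is bare and flat. The sprung ring stands over the rear part, axis at x = +50, y = 0 mm, on three spring sleeves 43 mm from that axis (13 mm thick, tops 38 mm above the bench), one behind it, two at front left and right.
- plate_front (a point): Point on the top face of the base plate (10 mm above the bench), at x = -48 mm, y = 0 of the stand: the middle of the bare front area where the chips lie. Its axes are those of the stand.
- ring_center (a point): Centre of the sprung ring in its wire's plane; moves with the ring. A level ring of 8 mm round bar, mean diameter 56 mm (opening 48 mm), plane 60 mm above the bench when up. In a seated flask the centre of the globe is 22.6 mm above this point (underside 9.4 mm below it).
- cradle_ring (a joint): How far the sprung ring has been pressed straight down, in m: 0 = up (rest), 0.018 = bottom stop. Spring: about 4 N to start it moving, about 13 N at the stop; it springs back up when let go. The flask's own weight does not move it.
- flask_mid (a point): Round-bottomed amber flask, about 0.14 kg, 120 mm tall: globe 64 mm in diameter (centre 32 mm above the underside), upright neck 24 mm in diameter from 65 to 114 mm above the underside, lip 29 mm in diameter on top. This point: on its axis, 60 mm above its underside; z runs up the neck. Stands upright in the cork ring at the start.
- cork_ring: Cork ring in which the flask stands at the start, fixed to the bench: 80 mm across, 22 mm high, opening 52 mm. Origin at the centre of its underside.
- scraper_mid (a point): Grey scraper block, about 0.12 kg, 57 mm tall, standing upright: foot with rubber sole 100 mm long (its x), 26 mm wide (its y), 17 mm high; on it a rib 64 mm long (x) and 16 mm thick (y) up to 57 mm, to be gripped across its thickness. This point: its centre, 28.5 mm above its sole.
- chip_0_mid (a point): A white ceramic chip, about 14 mm across and 8 mm thick; this point is its centre, 4 mm above what it lies on.
- chip_1_mid (a point): A white ceramic chip, about 13 mm across and 8 mm thick; this point is its centre.
- chip_2_mid (a point): A white ceramic chip, about 14 mm across and 8 mm thick; this point is its centre.
- bottle_amber: Bystander: brown screw-capped bottle, 52 mm in diameter, 98 mm tall, loose; origin at the centre of its underside.
- beaker: Bystander: small glass beaker, 56 mm in diameter, 70 mm tall, loose; origin at the centre of its underside.
- vial_d: Bystander: screw-capped vial, 37 mm in diameter, 70 mm tall, loose; origin at the centre of its underside.
Mind the look-alikes: they are no part of the job. Leave any turquoise look-alike of the part that bears flask_mid alone.

How it is judged:
On the way, in this order (a step that is already met when the one before it is completed fails the run):
1. the scraper block is picked up (height (world z) of scraper_mid above 0.034 m and contact force between the fingers and scraper above 1 N), for 0.2 s.
2. all three chips are off the base plate, down on the bench (height (world z) of each of chip_0_mid, chip_1_mid, chip_2_mid below 0.0105 m), for 0.2 s.
3. the scraper has been let go on the bench and the flask is lifted out of the cork ring (contact force between the fingers and scraper below 0.1 N and contact force between flask and cork_ring below 0.05 N and contact force between the fingers and flask above 1 N), for 0.1 s.
4. the flask sits upright in the sprung ring and holds it pressed down (value of joint cradle_ring above 0.012 m and horizontal distance between flask_mid and ring_center below 0.01 m and contact force between flask and rig above 4 N), for 0.3 s.
At the end, for the whole second after the job is handed in: Fingers hold the flask still, pressing it (over 4 N) into the ring, ring down 12 mm or more of 18; flask middle within 10 mm of the ring axis, within 0.2 rad of upright. Chips off the plate on the bench (centres below 10.5 mm). Scraper on the bench, let go, not touching the stand (all of step 2 and all of step 4 and angle between flask_mid's own z axis and vertical below 0.2 rad and contact force between the fingers and flask above 1 N and linear speed of flask below 0.02 m/s and contact force between scraper and rig below 0.1 N and height (world z) of scraper_mid below 0.034 m and contact force between the fingers and scraper below 0.1 N); the arm keeps its last pose, push and grip.
It fails at once if a chip is pushed with the fingers (contact force between the fingers and chip_0 above 0.3 N or contact force between the fingers and chip_1 above 0.3 N or contact force between the fingers and chip_2 above 0.3 N).
It fails at once if the flask is tipped over (angle between flask_mid's own z axis and vertical above 0.8 rad).
It fails at once if the flask is rammed into the stand with more than 60 N (contact force between flask and rig above 60 N).
It fails at once if the bottle, beaker or vial is moved by more than 30 mm (distance of any of bottle_amber, beaker, vial_d from where it was at the start of the episode above 0.03 m).
It also fails if it takes over 61 s, if anything falls off the work surface, if the arm or the gripper's body presses on something with over 40 N, if the wrist force passes 120 N, or if a joint passes its speed limit or range.

## Working session

There is one attempt and no reset: what is moved stays moved. The work goes in short steps, Python scripts to look and compute and a shell command to move; the robot and the scene stay as the last step left them, time stands still between calls to the robot, and variables do not carry over. Pictures are saved under pics/ and viewed, and the job is handed in when it is done.

```bash
mkdir -p pics; ls
python3 - <<'E'
from cell import arm
import cv2
print(arm.observe())
for n in ("side","top"):
    im=arm.get_image(n); cv2.imwrite(f"pics/{n}0.png",im[:,:,::-1])
    c=arm.get_calibration(n); print(n,c)
E
```

```text
pics
{'clock': 0.0, 'joints': array([ 1.22837602,  0.43522553,  0.02498641,  1.5741282 , -0.01160534,
        1.13397634, -0.07508484]), 'dq': array([ 0.00030734,  0.00137251,  0.00034238,  0.0002168 ,  0.00119158,
        0.00060103, -0.00115942]), 'joint_efforts': array([ 3.32244808e-04, -6.67853308e+01,  9.84687880e-01, -3.14460397e+01,
       -6.08412805e-02,  4.29440523e-02,  1.37794123e-04]), 'position': array([ 0.14827731, -0.60664702,  0.24293149]), 'ee_rot': array([-3.11750140e+00, -3.75512294e-01,  5.24271087e-04]), 'force': array([-0.23395617, -0.20473511, -0.03080611]), 'ft_torque': array([0.04397499, 0.01432115, 0.0111332 ]), 'width': 0.9969211687054724}
side {'intrinsics': array([[479.3782267 ,   0.        , 323.45474249],
       [  0.        , 479.3782267 , 243.6856077 ],
       [  0.        ,   0.        ,   1.        ]]), 'extrinsics': array([[ 0.99915423, -0.03671739,  0.01851077,  0.57562901],
       [-0.03584698, -0.55724603,  0.8295733 , -1.07035189],
       [-0.02014471, -0.82953523, -0.55809094,  0.70597528],
       [ 0.        ,  0.        ,  0.        ,  1.        ]])}
top {'intrinsics': array([[464.47908943,   0.        , 317.46366919],
       [  0.        , 464.47908943, 243.86495896],
       [  0.        ,   0.        ,   1.        ]]), 'extrinsics': array([[-0.01982243, -0.98452778,  0.17410378,  0.41815505],
       [-0.99970274,  0.02199003,  0.01052967, -0.1183254 ],
       [-0.0141953 , -0.1738433 , -0.98467101,  1.06211879],
       [ 0.        ,  0.        ,  0.        ,  1.        ]])}
```

View pics/side0.png

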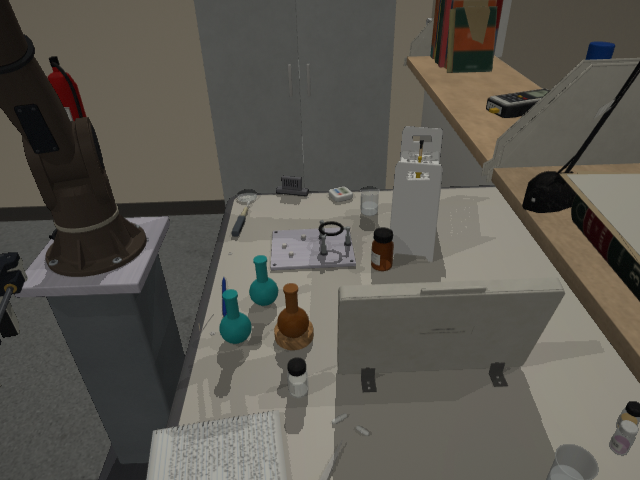

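View pics/top0.png

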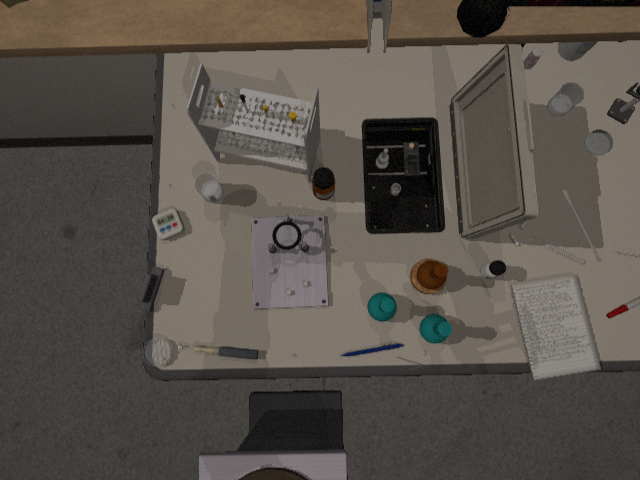

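Run:
```python
import cv2
t=cv2.imread("pics/top0.png"); s=cv2.imread("pics/side0.png")
def crop(im,x0,y0,x1,y1,k,n):
    cv2.imwrite(f"pics/{n}.png",cv2.resize(im[y0:y1,x0:x1],None,fx=k,fy=k,interpolation=cv2.INTER_CUBIC))
crop(t,235,205,345,315,5,"c_plate")
crop(t,130,250,230,370,5,"c_scr")
crop(t,350,240,520,350,4.5,"c_flask")
crop(s,220,170,420,290,4,"c_side")
crop(s,200,240,330,400,3.5,"c_side2")
```

```text
(no output)
```

View pics/c_plate.png

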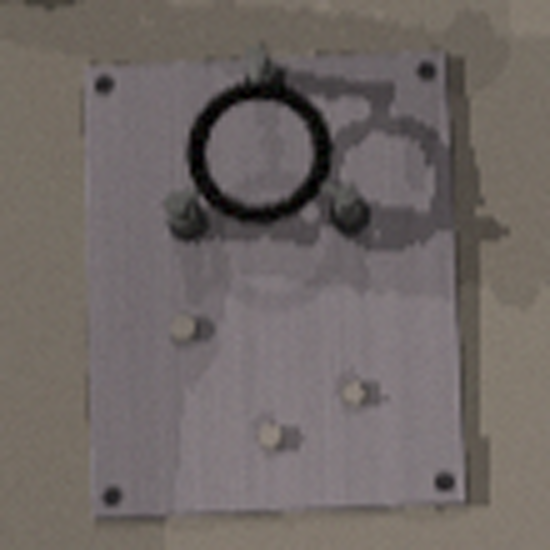

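View pics/c_scr.png

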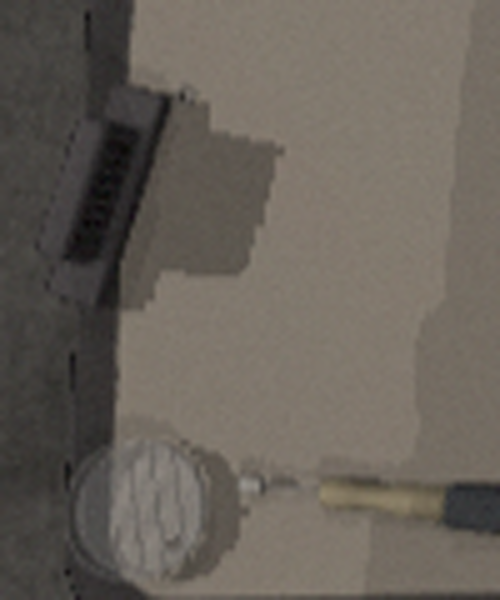

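View pics/c_flask.png

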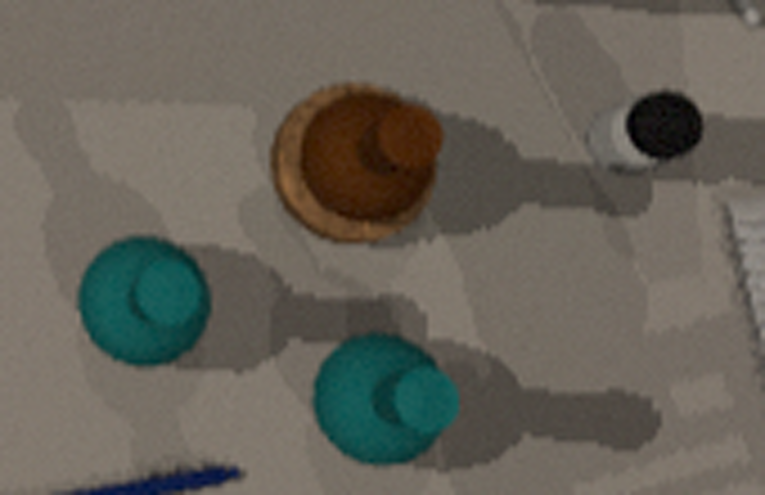

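View pics/c_side.png

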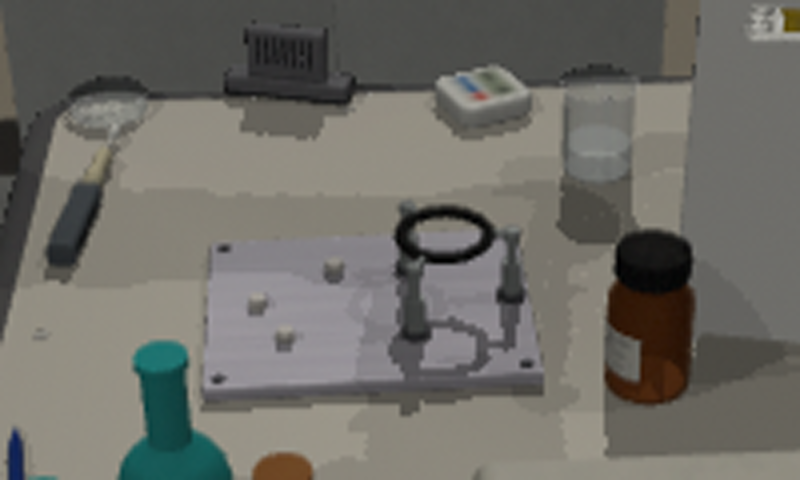

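View pics/c_side2.png

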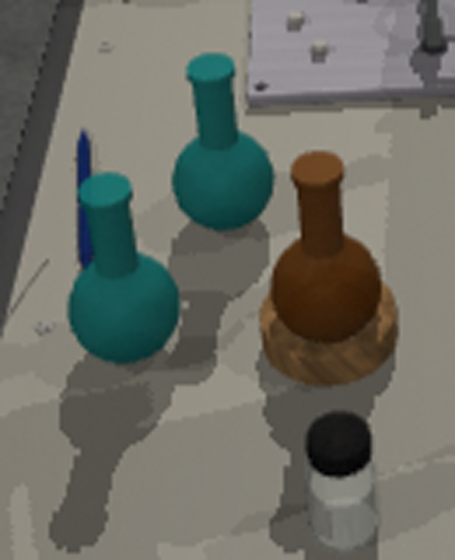

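```bash
cat > h.py <<'E'
from cell import arm
import numpy as np, cv2
def ray(n,u,v):
    c=arm.get_calibration(n);K=c["intrinsics"];T=c["extrinsics"]
    return T[:3,3],T[:3,:3]@np.linalg.solve(K,[u,v,1.])
def onz(n,u,v,z):
    o,d=ray(n,u,v); return o+d*(z-o[2])/d[2]
def proj(n,p):
    c=arm.get_calibration(n);K=c["intrinsics"];T=c["extrinsics"]
    q=K@(T[:3,:3].T@(np.array(p)-T[:3,3])); return q[:2]/q[2]
def tri(a,b):
    o,d=ray("top",*a);p,e=ray("side",*b);d/=np.linalg.norm(d);e/=np.linalg.norm(e)
    s=np.linalg.lstsq(np.c_[d,-e],p-o,rcond=None)[0]; A=o+s[0]*d;B=p+s[1]*e
    return (A+B)/2,np.linalg.norm(A-B)
def snap(n,name,box=None,k=1):
    im=arm.get_image(n)[:,:,::-1]
    if box: x0,y0,x1,y1=box; im=cv2.resize(im[y0:y1,x0:x1],None,fx=k,fy=k,interpolation=cv2.INTER_CUBIC)
    cv2.imwrite(f"pics/{name}.png",im)
E
python3 - <<'E'
from h import *
np.set_printoptions(precision=4,suppress=True)
for p in [(252,217.6),(324.4,215.6),(254.2,307.8),(327.8,305)]: print("corner",onz("top",*p,.01))
for p in [(272,204+28),(356,268),(355.5+0,268),(271,270)]: pass
for p in [(271.2,271),(355.6,267.2),(273,230.5)]: print("sidecorner",onz("side",*p,.01))
print("ring",onz("top",287,235,.062), onz("side",220+445/4,170+235/4,.06))
for p in [(271.6,270.6),(305.6,283.6),(289,292)]: print("chip",onz("top",*p,.016))
for p in [(257,303),(284,338),(334,268)]: print("chip side",onz("side",220+p[0]/4,170+p[1]/4,.014))
print("scr rib",onz("top",150.4,288.6,.057),"side",onz("side",291.7,177,.057))
print("side foot",onz("side",276.5,192,.017),onz("side",308.7,194,.017),)
print("lip",onz("top",441.8,269.6,.1287),onz("side",200+318/3.5,240+165/3.5,.1287))
print("cork",onz("top",428.2,276,.022))
print("lip tri",tri((441.8,269.6),(200+318/3.5,240+165/3.5)))
E
python3 -c "
import cv2
t=cv2.imread('pics/top0.png'); cv2.imwrite('pics/scr2.png',cv2.resize(t[258:318,135:175],None,fx=10,fy=10,interpolation=cv2.INTER_CUBIC))"
```

```text
corner [0.6697 0.0441 0.01  ]
corner [ 0.6705 -0.1245  0.01  ]
corner [0.4613 0.0382 0.01  ]
corner [ 0.4642 -0.1275  0.01  ]
sidecorner [ 0.4689 -0.1453  0.01  ]
sidecorner [ 0.6727 -0.1428  0.01  ]
sidecorner [0.4638 0.0375 0.01  ]
ring [ 0.6163 -0.0411  0.062 ] [ 0.6192 -0.0438  0.06  ]
chip [ 0.5439 -0.0019  0.016 ]
chip [ 0.5128 -0.0786  0.016 ]
chip [ 0.4947 -0.041   0.016 ]
chip side [ 0.4973 -0.0446  0.014 ]
chip side [ 0.5155 -0.085   0.014 ]
chip side [ 0.547  -0.0066  0.014 ]
scr rib [0.5053 0.2572 0.057 ] side [0.513  0.2669 0.057 ]
side foot [0.4643 0.2483 0.017 ] [0.5633 0.2279 0.017 ]
lip [ 0.525  -0.3576  0.1287] [ 0.5274 -0.3564  0.1287]
cork [ 0.5235 -0.3537  0.022 ]
lip tri (array([ 0.5262, -0.3573,  0.1292]), np.float64(0.0025563174068124776))
```

View pics/scr2.png

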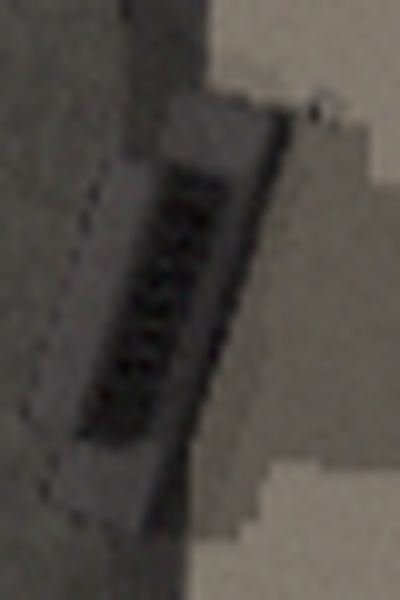

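```bash
python3 - <<'E'
from h import *
np.set_printoptions(precision=4,suppress=True)
f=lambda a,b,z:onz("top",135+a/10,258+b/10,z)
for a,b in [(170,85),(285,105),(145,530),(40,490)]: print("foot",f(a,b,.017))
for a,b in [(112,152),(155,160),(82,437),(25,410)]: print("rib",f(a,b,.057))
print(f(160,303,.017),f(92,290,.057))
print(tri((144.2,287),(291.7,176.5)))
E
python3 -c "
import cv2
t=cv2.imread('pics/side0.png'); cv2.imwrite('pics/scr3.png',cv2.resize(t[165:210,260:330],None,fx=10,fy=10,interpolation=cv2.INTER_CUBIC))"
```

```text
foot [0.559  0.2706 0.017 ]
foot [0.5539 0.2441 0.017 ]
foot [0.4587 0.272  0.017 ]
foot [0.4681 0.2961 0.017 ]
rib [0.5392 0.2679 0.057 ]
rib [0.5372 0.2583 0.057 ]
rib [0.4773 0.2716 0.057 ]
rib [0.4834 0.2843 0.057 ]
[0.5094 0.2708 0.017 ] [0.5091 0.2709 0.057 ]
(array([0.5111, 0.2715, 0.0561]), np.float64(0.0037716732931229206))
```

View pics/scr3.png

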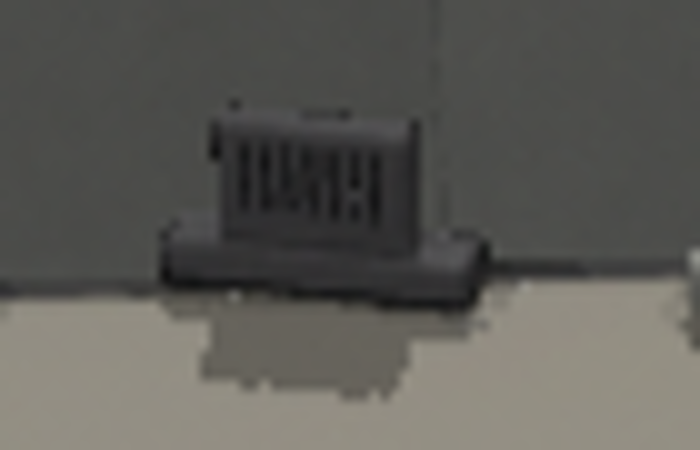

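I can see four flask-shaped and three block-shaped candidates in the top view.
- **Flask:** the amber flask stands in the cork at (430,275). The turquoise look-alikes at (382,306) and (435,328) and the brown bottle at (323,183) are not it. I choose the amber one in the cork.
- **Scraper:** the grey foot-and-rib block is at (150,288) top and (291,186) side. The white timer at (168,222) and the dark-handled spatula at (230,352) are not it.
- **Chips:** they lie at (272,271), (306,284) and (289,292) on the plate.

The close crops confirm all of these choices. Now I move towards the scraper.

```bash
python3 -m crank '[[1,0.07,0.07,0,-0.1],[1,0.07,0.07,0,-0.1],[1,0.07,0.07,0,-0.1],[1,0.07,0.07,0,-0.1],[1,0.07,0.07,0,-0.095],[1,0.07,0.07,0,0],[1,0.07,0.07,0,0],[1,0.07,0.07,0,0]]' 40
```

```text
clock: 0.77
position: [0.3733, -0.3814, 0.2436]
ee_rot: [-3.111, 0.436, 0.001]
force: [0.4, -0.6, 1.2]
width: 1.004
```

```bash
python3 -m crank '[[1,0.02,0.1,0,0],[1,0.02,0.1,0,0],[1,0.02,0.1,0,0],[1,0.02,0.1,0,0],[1,0.02,0.1,0,0],[1,0.02,0.1,0,0],[1,0.02,0.1,0,0],[1,0.02,0.1,0,0]]' && python3 -m crank '[[1,0.02,0.1,0,0],[1,0.02,0.1,0,0],[1,0.02,0.1,0,0],[1,0.02,0.1,0,0],[1,0.02,0.1,0,0],[1,0.02,0.1,0,0],[1,0.02,0.1,0,0],[1,0.02,0.03,0,0]]'
```

```text
clock: 1.43
position: [0.4361, -0.0612, 0.2437]
ee_rot: [3.111, -0.437, 0.0]
force: [2.0, 0.2, -1.3]
width: 1.005
clock: 2.1
position: [0.4991, 0.236, 0.2436]
ee_rot: [-3.109, 0.425, 0.002]
force: [-0.6, 0.5, 0.4]
width: 1.001
```

```bash
python3 -m crank '[[1,0.014,0.04,-0.05,0],[1,0.014,0.04,-0.05,0],[1,0,0,-0.05,0],[1,0,0,-0.05,0],[1,0,0,-0.05,0],[1,0,0,0,0],[1,0,0,0,0],[1,0,0,0,0]]'
python3 - <<'E'
from h import *
snap("top","t1",(100,220,240,350),5.5); snap("side","s1",(230,130,350,220),6)
E
```

```text
clock: 2.77
position: [0.512, 0.2612, 0.1447]
ee_rot: [-3.111, 0.436, -0.001]
force: [0.7, 0.2, -0.6]
width: 1.001
```

View pics/t1.png

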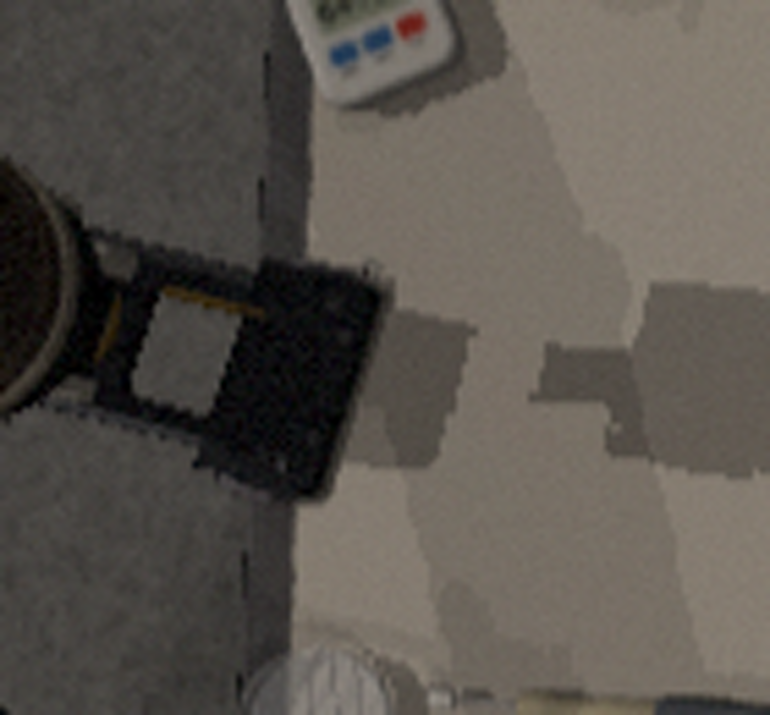

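View pics/s1.png

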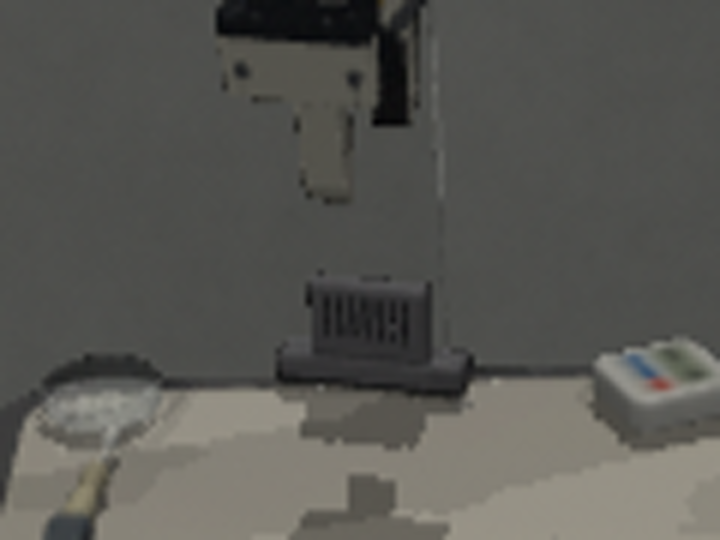

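Run:
```python
from h import *
s=arm.observe()["position"]; print(s)
j=np.array([-np.cos(np.radians(74)),-np.sin(np.radians(74)),0])
for r in (.046,.055,.065): print(r,proj("side",s+j*r-[0,0,.017]))
print(proj("side",[.51,.271,.057]),proj("side",[.510,.265,.057]))
```

```text
[0.51236448 0.26128924 0.14519969]
0.046 [285.35774978 162.46809241]
0.055 [284.40632833 163.74761827]
0.065 [283.33745997 165.18509342]
[290.73654086 176.44763797] [290.69586168 177.31103974]
```

```bash
python3 -m crank '[[1,0,0.012,-0.03,0],[1,0,0.012,-0.03,0],[1,0,0,-0.04,0],[1,0,0,-0.04,0],[1,0,0,-0.04,0],[1,0,0,-0.04,0],[1,0,0,-0.03,0],[1,0,0,0,0]]' && python3 -m crank '[[0,0,0,0,0],[0,0,0,0,0],[0,0,0,0,0],[0,0,0,0,0],[0,0,0,0,0],[0,0,0,0,0],[0,0,0,0,0],[0,0,0,0,0]]' 40
```

```text
clock: 3.53
position: [0.5099, 0.2699, 0.0408]
ee_rot: [3.109, -0.435, -0.006]
force: [-0.1, -0.5, 0.2]
width: 0.999
clock: 4.2
position: [0.5117, 0.2705, 0.0439]
ee_rot: [-3.111, 0.436, -0.0]
force: [-0.2, 0.3, 0.3]
width: 0.473
```

```bash
python3 -m crank '[[0,0,0,0,0],[0,0,0,0,0],[0,0,0,0,0],[0,0,0,0,0],[0,0,0,0,0],[0,0,0,0,0],[0,0,0,0,0],[0,0,0,0,0]]' 40
python3 - <<'E'
from h import *
s=arm.observe(); print(s["position"],s["ee_rot"],s["width"]*92)
E
```

```text
clock: 4.87
position: [0.5115, 0.2704, 0.0436]
ee_rot: [3.111, -0.436, -0.0]
force: [1.4, 0.3, -0.2]
width: 0.171
[0.51150138 0.27038888 0.04361699] [ 3.11089605e+00 -4.36294970e-01 -4.05601234e-04] 15.73644725220075
```

```bash
python3 -m crank '[[0,0,0,0.05,0],[0,0,0,0.05,0],[0,0,0,0.025,0],[0,0,-0.05,0,0.05],[0,0,-0.08,0,0.1],[0.0,0.0125,-0.08,0,0.1],[0,0.0125,-0.08,0,0.033],[0,0,-0.08,0,0]]' 40 && python3 -m crank '[[0,0,-0.06,0,0],[0,0,-0.03,0,0],[0,0,0,0,0],[0,0,0,0,0],[0,0,0,0,0],[0,0,0,0,0],[0,0,0,0,0],[0,0,0,0,0]]'
python3 - <<'E'
from h import *
s=arm.observe(); print(s["position"],s["ee_rot"],s["width"]*92)
snap("top","t2",(150,180,390,350),3.3); snap("side","s2",(220,130,420,290),4)
E
```

```text
clock: 5.53
position: [0.5224, 0.1208, 0.0937]
ee_rot: [-3.141, -0.032, -0.001]
force: [0.7, 0.5, -1.7]
width: 0.168
clock: 6.2
position: [0.5215, 0.0877, 0.0937]
ee_rot: [-3.141, -0.031, -0.0]
force: [0.3, -0.4, -1.7]
width: 0.171
[0.52151831 0.08766062 0.09374351] [-3.14109416e+00 -3.05944594e-02 -4.75562543e-06] 15.740180523626966
```

View pics/t2.png

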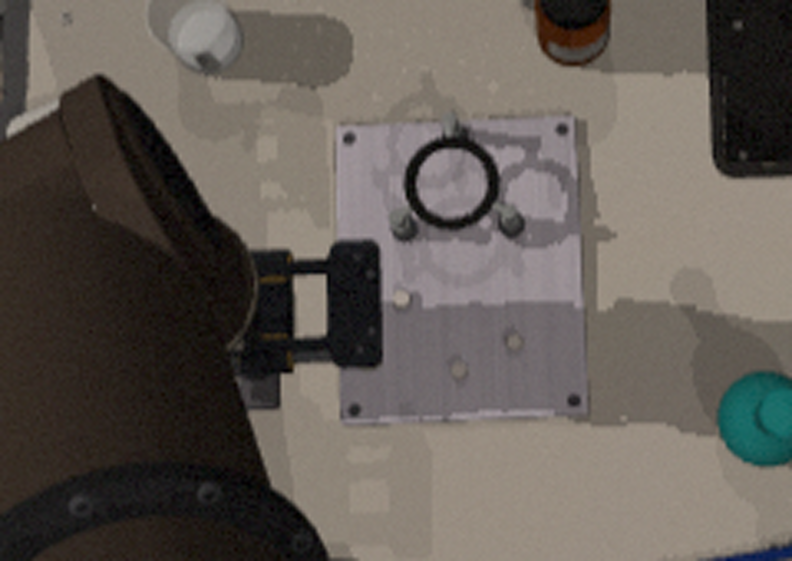

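View pics/s2.png

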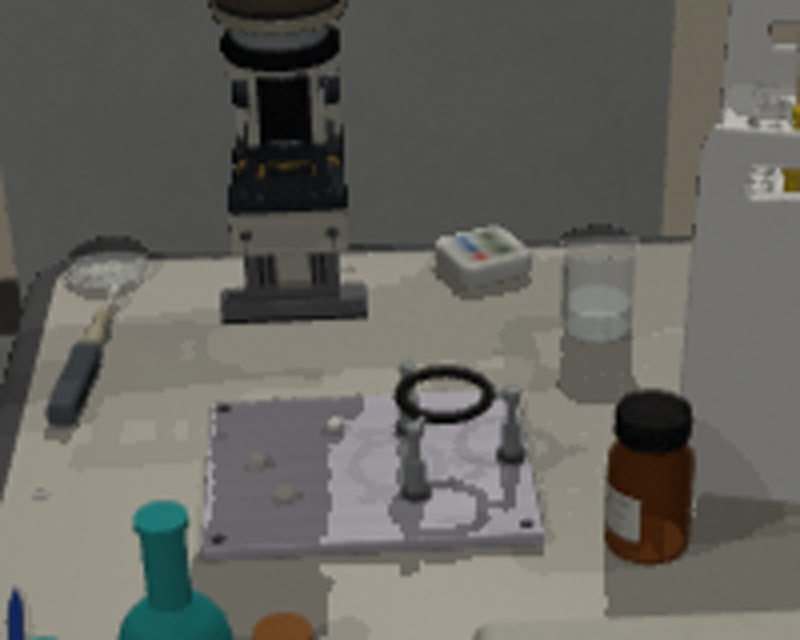

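Run:
```python
from h import *
for u in (221,367):
  o,d=ray("side",220+u/4,130+305/4); t=(.075-o[1])/d[1]; print(o+d*t)
```

```text
[0.47229761 0.075      0.06413886]
[0.57167417 0.075      0.06012429]
```

```bash
python3 -m crank '[[0,0,0,-0.05,0],[0,0,0,-0.047,0],[0,0,0,0,0],[0,0,-0.05,0,0],[0,0,-0.05,0,0],[0,0,-0.03,0,0],[0,0,-0.025,0,0],[0,0,-0.025,0,0]]' 40 && python3 -m crank '[[0,0,-0.025,0,0],[0,0,-0.025,0,0],[0,0,-0.025,0,0],[0,0,-0.025,0,0],[0,0,-0.025,0,0],[0,0,-0.025,0,0],[0,0,-0.025,0,0],[0,0,-0.025,0,0]]'
python3 - <<'E'
from h import *
s=arm.observe(); print(s["position"],s["ee_rot"],s["width"]*92)
snap("top","t3",(220,180,390,350),4); snap("side","s3",(220,170,420,290),4)
E
```

```text
clock: 6.97
position: [0.5219, 0.014, 0.0555]
ee_rot: [-3.141, -0.027, -0.001]
force: [-0.5, -1.3, -1.9]
width: 0.168
clock: 7.63
position: [0.5216, -0.0665, 0.0549]
ee_rot: [3.141, 0.028, -0.0]
force: [0.8, -0.5, -1.4]
width: 0.174
[ 0.5215825  -0.06653527  0.05491685] [ 3.14145826e+00  2.76851472e-02 -9.22979302e-05] 16.027076508414368
```

View pics/s3.png

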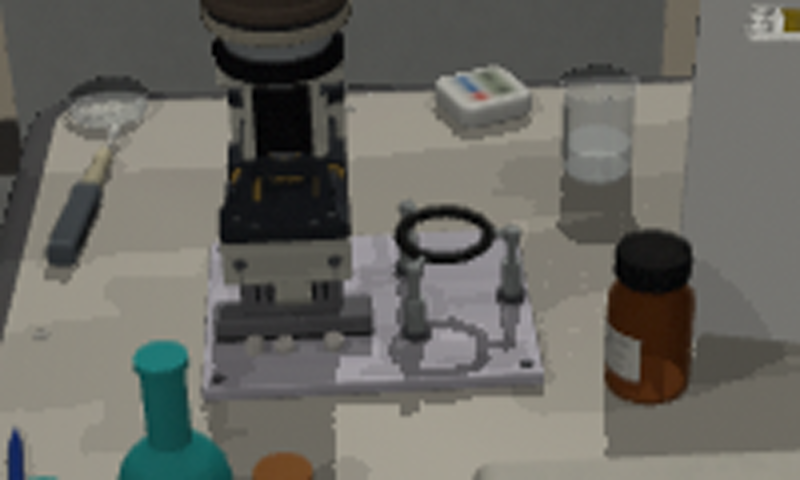

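The side view shows all three chips lined up ahead of the foot, at crop pixels (253,342), (284,343) and (333,340). I carry the sweep on over the edge.

```bash
python3 -m crank '[[0,0,-0.025,0,0],[0,0,-0.025,0,0],[0,0,-0.025,0,0],[0,0,-0.025,0,0],[0,0,-0.025,0,0],[0,0,-0.025,0,0],[0,0,-0.025,0,0],[0,0,-0.03,0,0]]'
python3 - <<'E'
from h import *
s=arm.observe(); print(s["position"],s["ee_rot"],s["width"]*92)
snap("side","s4",(220,170,420,290),4)
E
```

```text
clock: 8.4
position: [0.5216, -0.1484, 0.0549]
ee_rot: [-3.141, -0.028, 0.0]
force: [0.1, -0.3, -1.7]
width: 0.176
[ 0.52155532 -0.14837865  0.05492744] [-3.14135917e+00 -2.82121146e-02  1.20787595e-04] 16.18377481153311
```

View pics/s4.png

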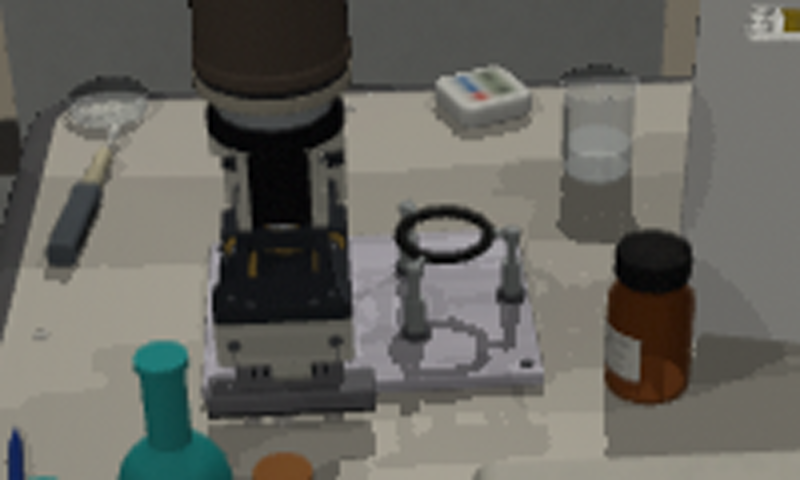

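```bash
python3 -m crank '[[0,0,0,0.03,0],[0,0,0,0.05,0],[0,0,0,0.08,0],[0,0,0.08,0.05,0],[0,0,0.08,0,0],[0,0,0.08,0,0],[0,0,0.08,0,0],[0,0,0.08,0,0]]'
python3 - <<'E'
from h import *
s=arm.observe(); print(s["position"],s["ee_rot"],s["width"]*92)
snap("side","s5",(240,200,400,300),5); snap("top","t5",(240,200,400,330),5)
E
```

```text
clock: 9.12
position: [0.5213, 0.0147, 0.1402]
ee_rot: [-3.141, -0.029, -0.002]
force: [0.6, 0.9, -1.6]
width: 0.171
[0.52134926 0.01468057 0.14018329] [-3.14121263e+00 -2.89842768e-02 -1.62087179e-03] 15.726680738132607
```

View pics/s5.png

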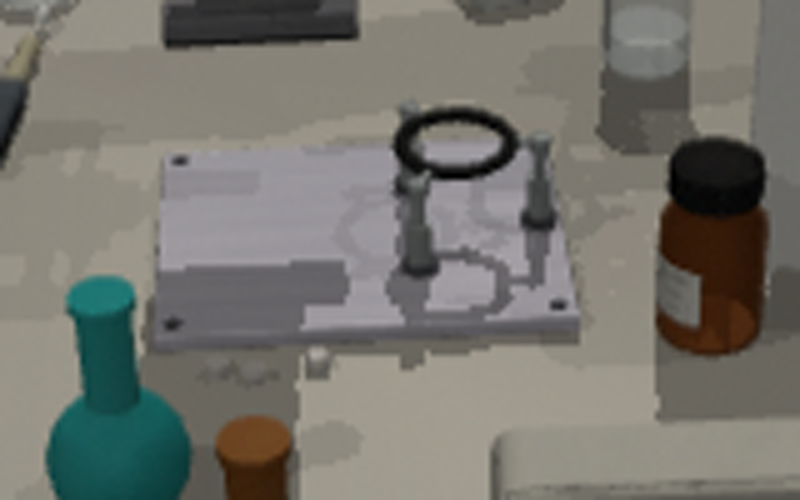

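View pics/t5.png

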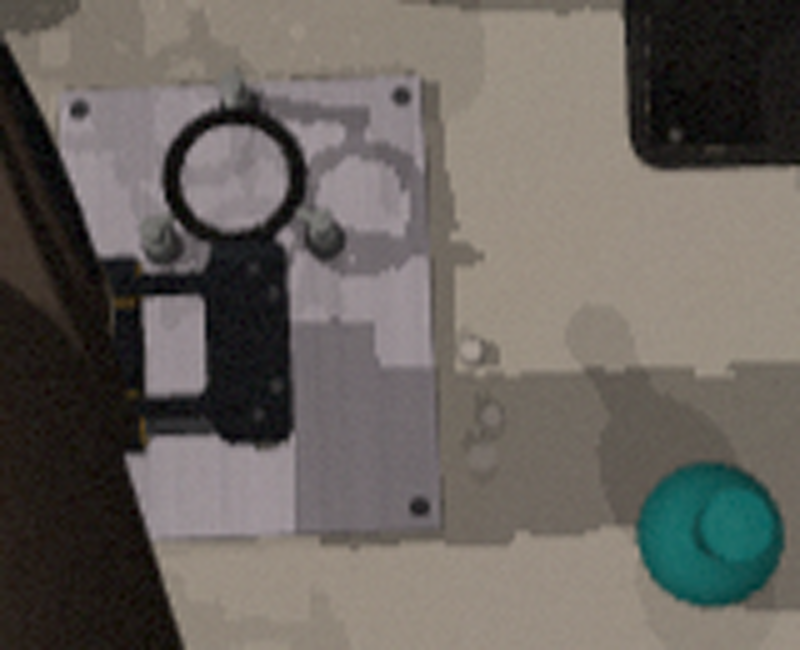

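All three chips lie on the bench clear of the plate edge, at top-crop pixels (472,350), (490,412) and (482,455), and the plate is bare. Next I set the scraper down to the left of the plate.

```bash
python3 -m crank '[[0,0,0.08,0,0],[0,0,0.08,0,0],[0,0,0.08,0,0],[0,0,0.08,0,0],[0,0,0.01,-0.05,0],[0,0,0,-0.08,0],[0,0,0,-0.08,0],[0,0,0,0,0]]'; python3 -m crank '[[0,0,0,0,0],[0,0,0,0,0],[0,0,0,0,0],[0,0,0,0,0],[0,0,0,0,0],[0,0,0,0,0],[0,0,0,0,0],[0,0,0,0,0]]'
```

```text
clock: 9.88
position: [0.5183, 0.1436, 0.0509]
ee_rot: [3.139, 0.03, -0.012]
force: [-0.9, -1.0, -2.2]
width: 0.17
clock: 10.55
position: [0.5217, 0.1445, 0.0552]
ee_rot: [3.141, 0.028, 0.001]
force: [0.0, -0.3, -2.0]
width: 0.175
```

```bash
python3 -m crank '[[0,0,0,-0.01,0],[0,0,0,-0.01,0],[0,0,0,-0.008,0],[0,0,0,0,0],[0,0,0,0,0],[0,0,0,0,0],[0,0,0,0,0],[0,0,0,0,0]]'
```

```text
clock: 11.22
position: [0.5215, 0.1445, 0.0435]
ee_rot: [3.141, 0.028, -0.0]
force: [0.6, 0.2, -1.3]
width: 0.173
```

```bash
python3 -m crank '[[1,0,0,0,0],[1,0,0,0,0],[1,0,0,0,0],[1,0,0,0,0],[1,0,0,0,0],[1,0,0,0,0],[1,0,0,0,0],[1,0,0,0,0]]' ; python3 -m crank '[[1,0,0,0,0],[1,0,0,0.03,0],[1,0,0,0.05,0],[1,0,0,0.1,0],[1,0,0,0.1,0],[1,0,0,0.1,0],[1,0,0,0.1,0],[1,0,-0.05,0.03,0]]'
```

```text
clock: 11.88
position: [0.5216, 0.1445, 0.0437]
ee_rot: [3.141, 0.028, -0.0]
force: [0.4, -0.4, -0.1]
width: 0.699
clock: 12.55
position: [0.523, 0.1298, 0.2552]
ee_rot: [-3.136, -0.037, -0.014]
force: [1.2, 1.7, 0.4]
width: 0.999
```

Run:
```python
from h import *
np.set_printoptions(precision=3,suppress=True)
print("lid base",onz("side",338,370,0.0),onz("top",462,235,0),onz("top",535,215,0.2),tri((535,215),(340,290)),tri((462,235),(340,290)))
print("turq",onz("top",350+145/4.5,240+300/4.5,.032),onz("top",350+380/4.5,240+400/4.5,.032))
print("vial",onz("top",350+665/4.5,240+125/4.5,.07))
snap("top","t6"); snap("side","s6")
```

```text
lid base [ 0.611 -0.451  0.   ] [ 0.619 -0.443  0.   ] [ 0.617 -0.522  0.2  ] (array([ 0.61 , -0.504,  0.238]), np.float64(0.0037531233449222255)) (array([ 0.605, -0.397,  0.148]), np.float64(0.027306268366248745))
turq [ 0.457 -0.247  0.032] [ 0.407 -0.358  0.032]
vial [ 0.533 -0.492  0.07 ]
```

View pics/t6.png

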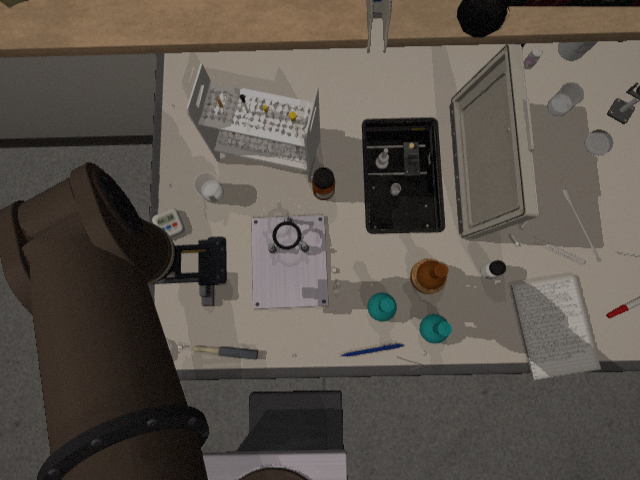

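View pics/s6.png

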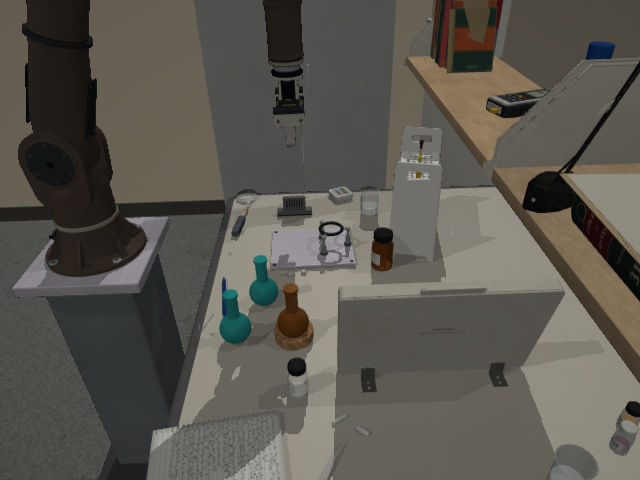

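```bash
python3 -m crank '[[1,0,-0.1,0,0],[1,0,-0.1,0,0],[1,0,-0.1,0,0],[1,0,-0.1,0,0],[1,0,-0.1,0,0],[1,0,-0.1,0,0],[1,0,-0.1,0,0],[1,0,-0.1,0,0]]' ; python3 -m crank '[[1,0,-0.1,0,0],[1,0,-0.1,0,0],[1,0,-0.1,0,0],[1,0,-0.08,0,0],[1,0,0,0,0],[1,0,0,0,0],[1,0,0,0,0],[1,0,0,0,0]]'
```

```text
clock: 13.32
position: [0.5207, -0.1969, 0.2472]
ee_rot: [-3.141, -0.028, 0.002]
force: [1.8, 0.2, -0.3]
width: 0.997
clock: 13.98
position: [0.522, -0.3455, 0.2475]
ee_rot: [-3.14, -0.031, 0.0]
force: [0.4, 0.8, 0.2]
width: 1.0
```

```bash
python3 -m crank '[[1,0.01,-0.029,-0.08,0],[1,0,0,-0.08,0],[1,0,0,-0.07,0],[1,0,0,0,0],[1,0,0,0,0],[1,0,0,0,0],[1,0,0,0,0],[1,0,0,0,0]]'
python3 - <<'E'
from h import *
s=arm.observe(); print(s["position"],s["ee_rot"])
snap("side","s7",(210,180,370,400),2.7); snap("top","t7",(380,220,520,340),5)
E
```

```text
clock: 14.65
position: [0.5267, -0.3593, 0.1579]
ee_rot: [3.14, 0.028, 0.004]
force: [-0.4, -0.3, 0.0]
width: 1.001
[ 0.52674213 -0.35931103  0.1578933 ] [3.13975475 0.02839423 0.00435724]
```

View pics/s7.png

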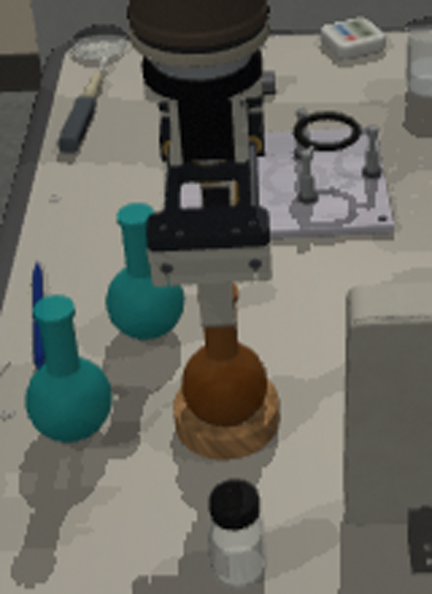

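View pics/t7.png

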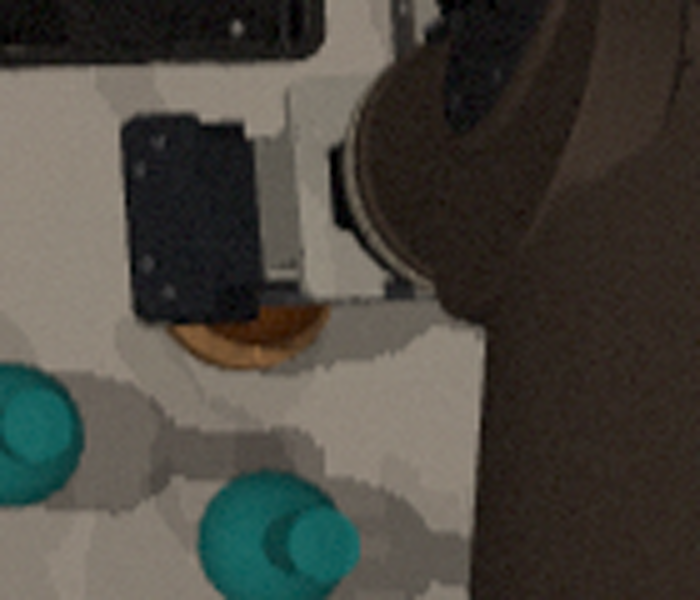

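```bash
python3 -m crank '[[1,0,0.005,-0.05,0],[1,0,0,-0.05,0],[1,0,0,-0.05,0],[1,0,0,0,0],[1,0,0,0,0],[1,0,0,0,0],[0,0,0,0,0],[0,0,0,0,0]]' 25;  python3 -m crank '[[0,0,0,0,0],[0,0,0,0,0],[0,0,0,0,0],[0,0,0,0,0],[0,0,0,0,0],[0,0,0,0,0],[0,0,0,0,0],[0,0,0,0,0]]' 25;python3 -m crank '[[0,0,0,0,0],[0,0,0,0,0],[0,0,0,0,0],[0,0,0,0,0],[0,0,0,0,0],[0,0,0,0,0],[0,0,0,0,0],[0,0,0,0,0]]' 50
```

```text
clock: 15.42
position: [0.5264, -0.3576, 0.0972]
ee_rot: [3.14, 0.028, 0.003]
force: [0.6, -0.7, -0.0]
width: 0.9
clock: 16.08
position: [0.5256, -0.3571, 0.0957]
ee_rot: [-3.141, -0.028, 0.0]
force: [0.5, 0.0, 0.1]
width: 0.325
clock: 16.75
position: [0.5256, -0.357, 0.0957]
ee_rot: [-3.141, -0.028, 0.0]
force: [0.5, 0.5, -2.4]
width: 0.255
```

```bash
python3 - <<'E'
from h import *
np.set_printoptions(precision=3,suppress=True)
print(onz("top",310,175,0.0),onz("top",312,175,0.1),onz("side",393,250,0),onz("side",437,260,0),tri((318,92),(441,165)))
print("bottle",onz("top",323,175,.098))
E
python3 -m crank '[[0,0,0,0.02,0],[0,0,0,0.03,0],[0,0,0,0.05,0],[0,0,0,0.05,0],[0,0,0,0.05,0],[0,0,0,0.05,0],[0,0,0,0,0],[0,0,0,0,0]]' 50
python3 - <<'E'
from h import *
snap("side","s8",(210,150,370,400),2.4)
E
```

```text
[ 0.773 -0.092  0.   ] [ 0.74  -0.099  0.1  ] [ 0.777 -0.062  0.   ] [ 0.879 -0.112  0.   ] (array([ 0.853, -0.117,  0.258]), np.float64(0.009110195539020684))
bottle [ 0.74  -0.123  0.098]
clock: 17.42
position: [0.5264, -0.3578, 0.1979]
ee_rot: [3.139, 0.027, 0.005]
force: [-0.0, 0.5, -2.1]
width: 0.254
```

View pics/s8.png

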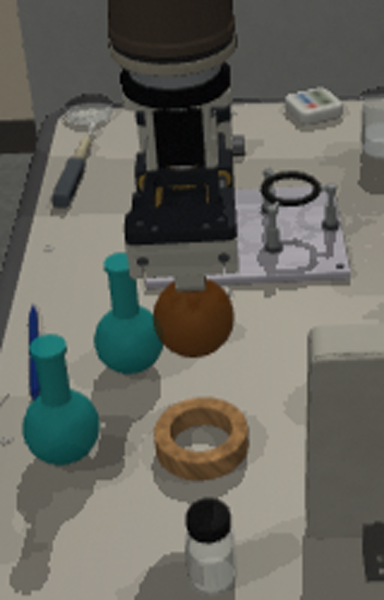

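```bash
python3 -m crank '[[0,0.01,0.05,0,0],[0,0.03,0.09,0,0],[0,0.03,0.1,0,0],[0,0.03,0.1,0,0],[0,0.03,0.1,0,0],[0,0.03,0.1,0,0],[0,0.03,0.1,0,0],[0,0.03,0.08,0,0]]'; python3 -m crank '[[0,0.009,0.05,0,0],[0,0,0.019,0,0],[0,0,0,0,0],[0,0,0,0,0],[0,0,0,0,0],[0,0,0,0,0],[0,0,0,0,0],[0,0,0,0,0]]'
python3 - <<'E'
from h import *
s=arm.observe(); print(s["position"],s["ee_rot"])
snap("side","s9",(270,150,410,290),4.2); snap("top","t9",(220,160,370,310),4)
E
```

```text
clock: 18.13
position: [0.613, -0.0658, 0.1947]
ee_rot: [-3.14, -0.031, 0.003]
force: [0.6, -0.3, -2.0]
width: 0.249
clock: 18.8
position: [0.617, -0.0433, 0.1957]
ee_rot: [3.141, 0.025, -0.0]
force: [-0.2, 0.0, -1.4]
width: 0.254
[ 0.61697867 -0.0433078   0.19573585] [ 3.14104514e+00  2.49503181e-02 -1.77640445e-05]
```

View pics/s9.png

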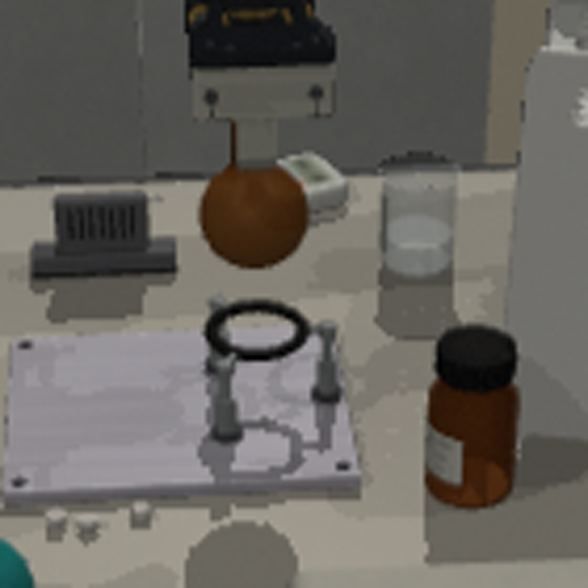

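View pics/t9.png

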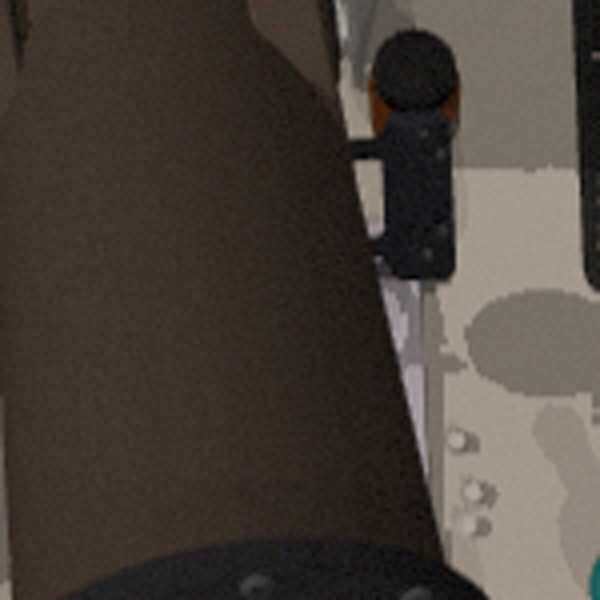

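Run:
```python
from h import *
np.set_printoptions(precision=4,suppress=True)
g=(270+253.5/4.2,150+214/4.2); r=(270+257/4.2,150+331/4.2)
print(onz("side",*g,.1407),onz("side",*r,.060))
print(proj("side",[.617,-.0433,.1407]),g,proj("side",[.617,-.042,.06]),r)
```

```text
[ 0.6178 -0.045   0.1407] [ 0.619  -0.0441  0.06  ]
[329.9818 200.6315] (330.35714285714283, 200.95238095238096) [330.3573 228.4067] (331.1904761904762, 228.8095238095238)
```

```bash
python3 -m crank '[[0,0.0025,0.0025,-0.02,0],[0,0,0,-0.025,0],[0,0,0,-0.025,0],[0,0,0,-0.02,0],[0,0,0,-0.015,0],[0,0,0,-0.01,0],[0,0,0,-0.01,0],[0,0,0,0,0]]' 60
python3 - <<'E'
from h import *
s=arm.observe(); print(s["position"],s["ee_rot"],s["force"])
snap("side","s10",(270,150,410,290),4.2)
E
```

```text
clock: 19.57
position: [0.6177, -0.041, 0.1449]
ee_rot: [3.141, 0.028, -0.002]
force: [-0.2, -0.1, -2.1]
width: 0.249
[ 0.6177303  -0.04097949  0.14486634] [ 3.14145759e+00  2.80098076e-02 -1.72517420e-03] [-0.16990142 -0.07910668 -2.11747704]
```

View pics/s10.png

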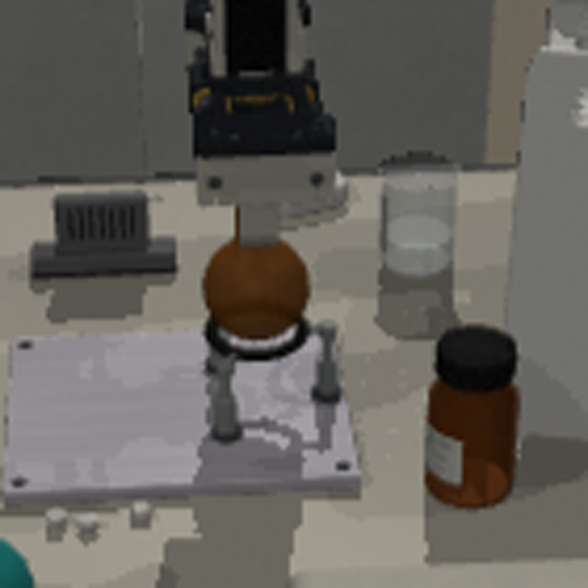

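```bash
python3 -m crank '[[0,0,0,-0.003,0],[0,0,0,-0.003,0],[0,0,0,-0.003,0],[0,0,0,-0.003,0],[0,0,0,-0.003,0],[0,0,0,-0.003,0],[0,0,0,-0.003,0],[0,0,0,-0.003,0]]'; python3 -m crank '[[0,0,0,-0.0025,0],[0,0,0,-0.0025,0],[0,0,0,-0.0025,0],[0,0,0,0,0],[0,0,0,0,0],[0,0,0,0,0],[0,0,0,0,0],[0,0,0,0,0]]'
```

```text
clock: 20.28
position: [0.6182, -0.0407, 0.1363]
ee_rot: [-3.141, -0.028, -0.0]
force: [-1.6, 0.4, 2.7]
width: 0.256
clock: 20.95
position: [0.6182, -0.0408, 0.1333]
ee_rot: [-3.141, -0.028, -0.0]
force: [-0.8, 1.7, 4.5]
width: 0.251
```

```bash
python3 -m crank '[[0,0,0,-0.003,0],[0,0,0,-0.003,0],[0,0,0,-0.003,0],[0,0,0,-0.003,0],[0,0,0,-0.003,0],[0,0,0,-0.003,0],[0,0,0,-0.003,0],[0,0,0,0,0]]'; python3 -m crank '[[0,0,0,-0.002,0],[0,0,0,-0.002,0],[0,0,0,0,0],[0,0,0,0,0],[0,0,0,0,0],[0,0,0,0,0],[0,0,0,0,0],[0,0,0,0,0]]'
python3 - <<'E'
from h import *
s=arm.observe(); print(s["position"],s["ee_rot"],s["force"])
snap("side","s11",(270,150,410,290),4.2)
E
```

```text
clock: 21.62
position: [0.6182, -0.0408, 0.1249]
ee_rot: [-3.141, -0.028, -0.0]
force: [-2.3, 2.7, 7.7]
width: 0.254
clock: 22.28
position: [0.6182, -0.0408, 0.1236]
ee_rot: [-3.141, -0.028, -0.001]
force: [-3.6, 1.8, 8.6]
width: 0.252
[ 0.61821938 -0.0407734   0.12355431] [-3.14141391e+00 -2.80221720e-02 -6.96743944e-04] [-3.64288725  1.80284869  8.644485  ]
```

View pics/s11.png

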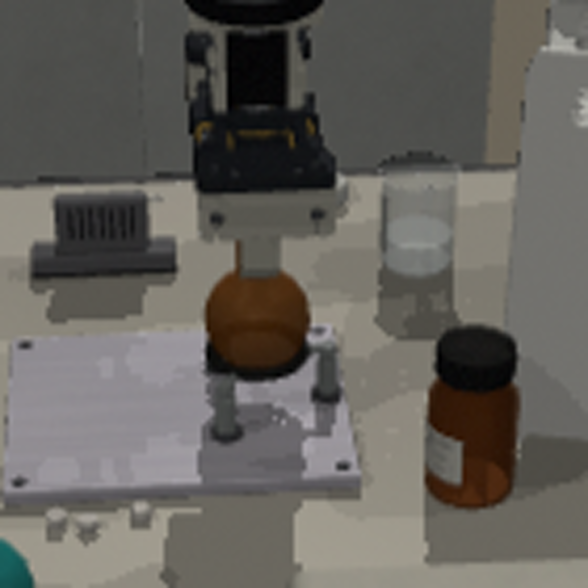

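```bash
python3 -m crank '[[0,-0.0015,0.0005,0,0],[0,-0.0015,0.0005,-0.002,0],[0,0,0,-0.002,0],[0,0,0,0,0],[0,0,0,0,0],[0,0,0,0,0],[0,0,0,0,0],[0,0,0,0,0]]'
python3 - <<'E'
from h import *
s=arm.observe(); print(s["position"],s["force"])
for z in (.060,.046,.0445,.042): print(z,proj("side",[.6182,-.0408,z]),proj("side",[.6182,-.0408,z+.0226]))
snap("side","s12",(300,180,370,250),8); snap("top","t12")
E
```

```text
clock: 23.0
position: [0.6177, -0.0403, 0.1223]
ee_rot: [-3.141, -0.028, -0.003]
force: [-2.3, 2.3, 9.8]
width: 0.254
[ 0.61773313 -0.04033009  0.12227807] [-2.25353463  2.29065344  9.83652311]
0.06 [330.80744576 228.13840395] [330.70309708 220.50337514]
0.046 [330.8710071 232.7890877] [330.76799413 225.25179053]
0.0445 [330.87776912 233.28385379] [330.77489774 225.75691644]
0.042 [330.88901862 234.10696177] [330.78638257 226.59724337]
```

View pics/s12.png

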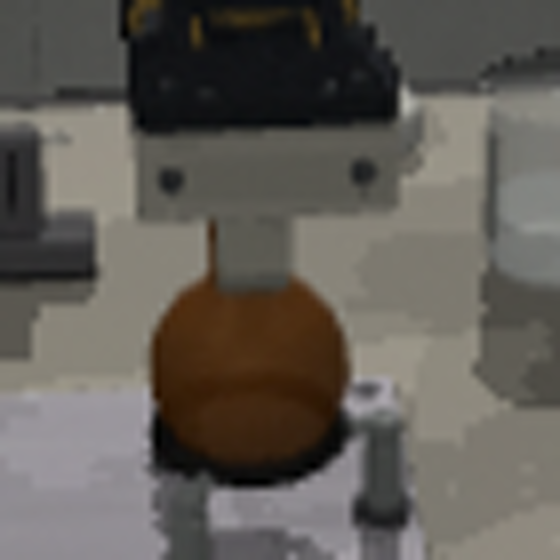

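View pics/t12.png

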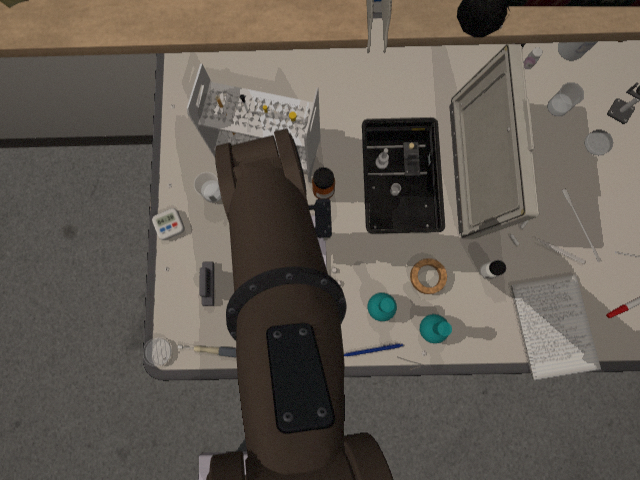

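```bash
python3 -m crank '[[0,0,0,0,0],[0,0,0,0,0],[0,0,0,0,0],[0,0,0,0,0],[0,0,0,0,0],[0,0,0,0,0],[0,0,0,0,0],[0,0,0,0,0]]'
python3 - <<'E'
from h import *
s=arm.observe(); print(s["position"],s["force"],s["width"],abs(s["dq"]).max())
snap("side","s13",(240,180,400,300),5)
E
```

```text
clock: 23.77
position: [0.6177, -0.0403, 0.1223]
ee_rot: [-3.141, -0.028, -0.003]
force: [-1.8, 2.7, 8.8]
width: 0.253
[ 0.61771187 -0.04030959  0.12227278] [-1.7594848   2.74623812  8.83778755] 0.252962741306088 0.00260226771802212
```

View pics/s13.png

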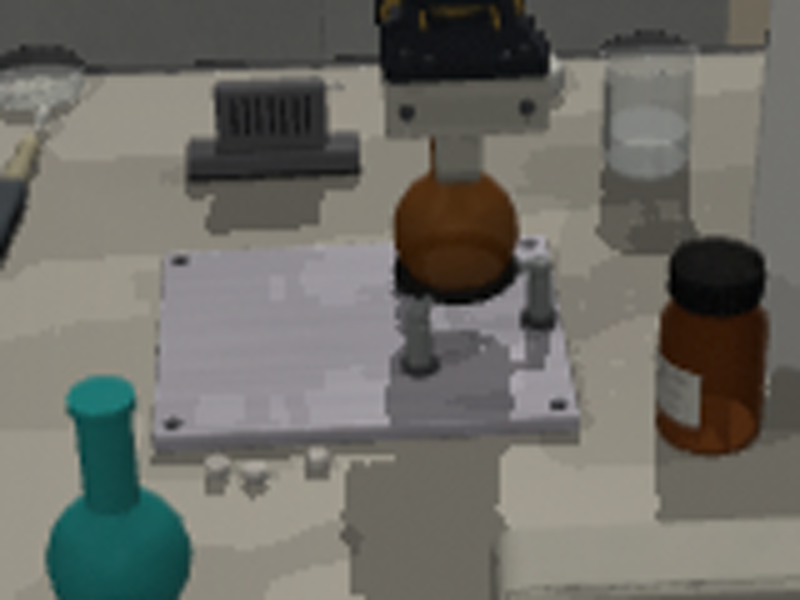

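The flask is upright and pressed into the ring at crop pixel (456,235). The chips are on the bench in front of the plate at (217,473), (255,478) and (318,462). The scraper stands free behind the plate at (272,130). Everything is still, so I hand in.

```bash
python3 -c "
from cell import arm
print(arm.sign_off())"
```

```text
the job is handed in; nothing more can be done
None
```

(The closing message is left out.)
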